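# Level the chasing plate with its foot screws

### The job

Before the next bronze is marked out, level the steel plate on its wooden block: turn its two black foot-screw knobs, one after the other and as often as needed, until the bubble rests wholly inside the small ring in the middle of the round level, then let go. Do not press on the level's glass, and leave the bronze, the hammer, the jar and the tray of punches where they are.

Things in the scene. Friction and masses are not known exactly. Their poses are not given: they have to be found in the camera images.
- plate: steel plate 200 x 200 x 10 mm, top about 70 mm above the bench, on a wooden block fixed to the bench (230 mm square, 24 mm high). Origin in the middle of its underside; x, y along its edges, z its normal. It starts about 0.8 to 2.8 degrees out of level, differently each time, as the block is out of true. Clockwise (from above) on a screw raises that corner; the two act at right angles, independently.
- vial_center (a point): middle of the round bubble level (disc 78 mm across, aluminium rim, olive fluid) fixed in the middle of the plate, 8 mm proud of it, glass on top: not to be pressed. The point is at the bubble's height, 6 mm above the plate's top; z is the plate's normal. A thin black target ring of 24 mm inner diameter is drawn round it.
- bubble_center (a point): centre of the pale round bubble, 16 mm across. It goes to the high side: 8.7 mm off vial_center per degree of tilt, at most 18 mm along each plate axis. It takes about 2 s to settle after the plate has moved. It is wholly inside the ring when its centre is within 4 mm of vial_center.
- screw_a_grip (a point): first foot screw: black round fluted knob, 36 mm diameter, 24 mm tall, axis upright, on a 12 mm stem at a plate corner, 140 mm from fixed_foot. Point: on its axis at mid-height, 30 mm above the plate's top. Clockwise from above moves the bubble along the direction from fixed_foot to this knob, 6.4 mm per rad. Friction 0.12 N m; stays where left; 7 rad of travel either way; its angle at level is unknown.
- screw_b_grip (a point): second foot screw, the same kind of knob at the corner diagonally opposite the first, also 140 mm from fixed_foot. Point: on its axis at mid-height, 30 mm above the plate's top. Clockwise from above moves the bubble along the direction from fixed_foot to this knob, 6.4 mm per rad; same friction and travel.
- fixed_foot (a point): top of the low steel boss (26 mm wide, 6 mm high) over the plate's fixed, non-adjustable foot, at the corner between the two screws (the fourth corner is bare). The point is 16 mm above the plate's underside.
- bubble: the bubble itself, same point as bubble_center.
- bronze: bystander: dark bronze seated figure, 110 mm tall, plinth 57 mm across, standing on the bench to the left. Origin at the centre of its underside.
- hammer: bystander: hammer lying on the bench to the right, handle towards its own -x. Origin under its middle.
- waxjar: bystander: closed jar, 60 mm diameter, 70 mm tall, to the left of the plate. Origin at the centre of its underside.
- chisels: bystander: open wooden tray 200 x 110 x 35 mm with steel punches, to the right of the plate. Origin at the centre of its underside.

How it is judged (in metres and radians):
At the end, for the whole second after the job is handed in: The bubble rests (slower than 4 mm/s) with its centre within 4.2 mm of the middle of the level, that is inside the ring, and the plate is within 0.009 rad (half a degree) of level (horizontal distance between bubble_center and vial_center below 0.0042 m and angle between vial_center's own z axis and vertical below 0.009 rad and linear speed of bubble below 0.004 m/s); the robot touches nothing.
It fails at once if the level's glass is pressed (over 3 N) (contact force between any of the fingers, the arm and plate_c2 above 3 N).
It fails at once if the bronze is moved more than 15 mm (distance of bronze from where it was at the start of the episode above 0.015 m).
It fails at once if the hammer is moved more than 15 mm (distance of hammer from where it was at the start of the episode above 0.015 m).
It fails at once if the jar is moved more than 15 mm (distance of waxjar from where it was at the start of the episode above 0.015 m).
It fails at once if the tray of punches is moved more than 15 mm (distance of chisels from where it was at the start of the episode above 0.015 m).
It also fails if it takes over 64 s, if anything falls off the work surface, if the arm or the gripper's body presses on something with over 40 N, if the wrist force passes 120 N, or if a joint passes its speed limit or range.

### The arm

A 7-joint arm with a two-finger parallel gripper is mounted at the origin on the work surface. World frame = base frame: x ahead of the robot, y to its left, z up, the work surface at z = 0. Lengths are in m, angles in degrees, forces in N, time in s.
With the tool pointing down it reaches from about 0.4 to 0.875 m from the base axis. Payload 6.5 kg.
Tool frame: the origin (TCP) lies between the finger pads; the fingertips stand 19 mm ahead of it and the grasp point (between the pads) is the TCP; z points along the fingers, y is the direction in which the jaws open and shut (so a half turn about z gives the same grasp; the last joint's range is limited). The gripper opens to 85 mm and grips with 20 to 120 N. Pads are 22 mm wide; open, the fingers measure 114 mm over their backs; the gripper's body (76 mm by 85 mm) begins 54 mm behind the grasp point. The pads swing forward as they close: fully open they stand 13 mm farther back than shut.
Start: joints at [59.29, 30.733, -0.252, 88.115, 0.149, 61.152, -4.079], TCP at [0.294, -0.58, 0.25] pointing down, gripper open.
Joint ranges: [-154.64, 154.64], [-21.42, 123.67], [-72.66, 72.17], [13.99, 137.28], [-74.86, 254.86], [10.95, 109.41], [-158.01, 158.01]. Speed limits (degrees/s): [136.94, 136.94, 180, 180, 180, 180, 180].

### API

Orientations are given as a 3x3 rotation matrix whose columns are the frame's x, y, z axes.
In Python, from workcell import sensors, get_image, get_calibration, ticket, masks_of, place_of gives the robot as it stands.
- The arm moves only by the shell command python3 -m jog 'ROWS' [FORCE]. ROWS is text: rows parted by semicolons, each of 5 numbers parted by spaces: the opening, from 0 (shut) to 1 (fully open), then the shift along the world's x, y, z in mm, then the turn about the world's z in rad. In form: grip dx dy dz turn; .... A call has 1 to 20 rows; each row is the pose to reach, as a shift and turn from the pose commanded when the call began; what a row does not reach only later rows make up. A row lasts 1/8 s, in which the tool goes at most 62.5 mm and 10.7 degrees, less where a joint would pass 70% of its speed; a pose out of reach is approached as far as the arm can. A call with a gripper value outside its range is refused whole. The fingers move at their own pace and stop on an object; FORCE is the grip in N (left out, the last holds). Time passes only in rows, so rows that repeat a pose let the fingers close. It gives the time, the measured TCP pose, the force and the opening at its end, in the units of the state.
- sensors.state(): the state, without advancing time (a new reading comes with each control period).
- get_image(name): name is "scene" or "side" or "wrist"; returns the picture (384x512x3 uint8, blue, green, red); there is no depth.
- get_calibration(name): a dict with "fovy" (degrees; the focal length in pixels is half the picture's height over the tangent of half this angle, whatever the lens; pixels are square), "cx", "cy" (the principal point, pixels), "D" ([k1, k2, p1, p2, k3] as OpenCV has them; the pictures are not rectified), "extrinsics" (4x4, takes a point from camera to world coordinates). Camera axes: x right, y down, z forward; pixel columns grow to the right and rows downward; lengths in m; the calibration is good to about 2 mm. A picture is of the moment at which its call begins: read the wrist's pose just before it. get_calibration takes no time and is no camera call; for the wrist camera it gives the pose at the moment of the call.
- ticket.hand_in(): hands the job in, once; it reports no verdict.
Trained networks look in the newest picture that a camera, given by its name, has taken for a name from the list of things; names that differ only in an ending like _2 or _b are one class to them, and where a whole thing is asked for, a point or a joint stands for the part that bears it (a point fixed in the world has none). Each returns a list of dicts, best first, with "p" (0 to 1); they miss things now and then, are a little off and sometimes report something else, mostly with a low value. They report only what shows in the picture. A call takes as long as a camera call.
- masks_of(camera, label): "mask" (384x512 bool, what is visible of it) and "at" ([row, column] as shares, 0 to 1, of the picture: columns of its width, rows of its height, amid what is visible of it).
- place_of(camera, label): "at" ([row, column] as shares, 0 to 1, of the picture: columns of its width, rows of its height: a listed point, or the origin of a listed thing).
The state is a dict: "time": time; "joints": joint angles; "qd": joint speeds; "effort": joint torques, N m; "tool_pos": TCP position; "ee_rot": TCP orientation; "ft_force": force on the tool from outside, world axes, zero at the start; "wrist_torque": the same for the moment, N m; "opening": finger opening in m.
Only numpy, scipy, OpenCV 4.12 (cv2) and the standard library are available. Lean on these libraries where they do the work, as an engineer would, in place of code of your own. Each camera call takes 0.05 s, during which the arm holds its last target. There are 200 camera calls.

## Working session

There is one attempt and no reset: what is moved stays moved. The work goes in short steps, Python scripts to look and compute and a shell command to move; the robot and the scene stay as the last step left them, time stands still between calls to the robot, and variables do not carry over. Pictures are saved under pics/ and viewed, about 8 in all and at most 12, crops included, and the job is handed in when it is done.

```bash
mkdir -p pics
cat > h.py <<'E'
import numpy as np, cv2
from workcell import sensors, get_image, get_calibration, ticket, masks_of, place_of
def ray(cam,at,cal=None):
    c=cal or get_calibration(cam); f=192/np.tan(np.radians(c['fovy'])/2)
    K=np.array([[f,0,c['cx']],[0,f,c['cy']],[0,0,1]])
    p=np.array([[[at[1]*512,at[0]*384]]],float)
    u=cv2.undistortPoints(p,K,np.array(c['D'],float))[0,0]
    T=np.array(c['extrinsics']); return T[:3,3],T[:3,:3]@np.array([u[0],u[1],1])
def onz(cam,at,z,cal=None):
    o,d=ray(cam,at,cal); return o+d*(z-o[2])/d[2]
E
python3 - <<'E'
from h import *
s=sensors.state(); print(s['time'],s['tool_pos'],s['ee_rot'],s['ft_force'],s['opening'])
Z=dict(screw_a_grip=.1,screw_b_grip=.1,fixed_foot=.076,vial_center=.076,bubble_center=.076,bronze=0,hammer=0,waxjar=0,chisels=0)
ims=[]
for c in ('scene','side'):
    im=get_image(c); ims.append(im)
    for n,z in Z.items():
        for r in place_of(c,n)[:2]:
            print(c,n,round(r['p'],2),np.round(r['at'],3),np.round(onz(c,r['at'],z),4))
cv2.imwrite('pics/1.png',ims[0]);cv2.imwrite('pics/2.png',ims[1])
E
```

```text
0.0 [ 0.29397066 -0.57906891  0.24942287] [[ 8.91635202e-01  4.52753697e-01 -8.70067395e-04]
 [ 4.52754520e-01 -8.91633989e-01  1.47476800e-03]
 [-1.08074996e-04 -1.70888201e-03 -9.99998534e-01]] [ 0.02156779 -0.03118612 -0.28987301] 0.08536887735939808
scene screw_a_grip 0.59 [0.502 0.54 ] [0.5492 0.0048 0.1   ]
scene screw_b_grip 0.39 [0.452 0.444] [ 0.519  -0.2057  0.1   ]
scene fixed_foot 0.76 [0.537 0.466] [ 0.6407 -0.1103  0.076 ]
scene fixed_foot 0.55 [0.508 0.544] [0.5358 0.0091 0.076 ]
scene vial_center 0.64 [0.499 0.498] [ 0.5511 -0.081   0.076 ]
scene vial_center 0.29 [0.399 0.346] [ 0.4607 -0.4616  0.076 ]
scene bronze 0.67 [0.578 0.746] [0.4612 0.4037 0.    ]
scene hammer 0.77 [0.405 0.336] [ 0.4102 -0.5281  0.    ]
scene waxjar 0.56 [0.707 0.727] [0.6955 0.4098 0.    ]
scene chisels 0.58 [0.538 0.314] [ 0.6896 -0.424   0.    ]
side screw_a_grip 0.7 [0.525 0.469] [0.5642 0.0016 0.1   ]
side screw_b_grip 0.47 [0.46  0.557] [ 0.5424 -0.1877  0.1   ]
side fixed_foot 0.78 [0.481 0.475] [ 0.6361 -0.1051  0.076 ]
side vial_center 0.92 [0.512 0.526] [ 0.5366 -0.0977  0.076 ]
side bubble_center 0.16 [0.52  0.518] [ 0.5369 -0.0782  0.076 ]
side bronze 0.9 [0.913 0.306] [0.4604 0.4001 0.    ]
side bronze 0.4 [0.487 0.47 ] [ 0.7139 -0.1901  0.    ]
side hammer 0.68 [0.459 0.716] [ 0.3992 -0.5276  0.    ]
side waxjar 0.61 [0.769 0.158] [0.7067 0.4141 0.    ]
side chisels 0.66 [0.426 0.548] [ 0.7009 -0.4177  0.    ]
side chisels 0.28 [0.464 0.714] [ 0.3971 -0.5117  0.    ]
```

Run:
```python
import cv2,numpy as np
a=cv2.imread('pics/1.png');b=cv2.imread('pics/2.png')
a=cv2.resize(a[130:260,180:320],None,fx=2.85,fy=2.85,interpolation=3);b=cv2.resize(b[130:260,200:340],None,fx=2.85,fy=2.85,interpolation=3)
cv2.imwrite('pics/3.png',np.hstack([a,b]))
```

```text
(no output)
```

View pics/1.png

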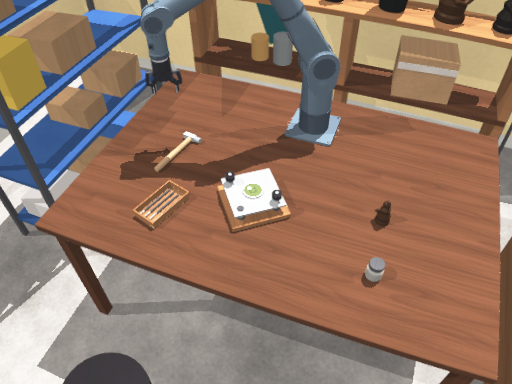

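View pics/3.png

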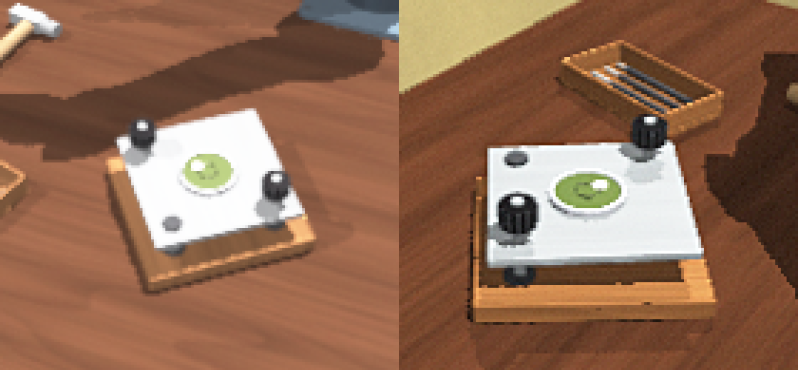

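The scene picture shows the plate at about (252,200), with the knobs at (230,177) and (276,195) and the boss at (240,208). The bubble is off towards the robot. I'll move the wrist camera over it.

```bash
python3 -m jog '1 20 50 60 0; 1 40 110 100 0; 1 62 170 100 0; 1 84 230 100 0; 1 106 290 100 0; 1 128 350 100 0; 1 145 400 100 0; 1 160 440 100 0; 1 170 480 100 0; 1 170 480 100 0; 1 170 480 100 0'
python3 - <<'E'
from h import *
s=sensors.state(); print(s['joints'],s['ee_rot'])
cal=get_calibration('wrist');im=get_image('wrist');print(np.round(cal['extrinsics'],3),cal['fovy'])
for n,z in dict(screw_a_grip=.1,screw_b_grip=.1,fixed_foot=.076,vial_center=.076,bubble_center=.076).items():
    for r in place_of('wrist',n)[:2]: print(n,round(r['p'],2),np.round(r['at'],3),np.round(onz('wrist',r['at'],z,cal),4))
cv2.imwrite('pics/4.png',im)
E
```

```text
time: 2.38
tool_pos: [0.464, -0.1005, 0.3503]
ee_rot: [[0.892, 0.452, -0.0], [0.452, -0.892, -0.001], [-0.0, 0.001, -1.0]]
ft_force: [-1.1, -0.7, 0.5]
opening: 0.0858
[ 22.68216095   8.411584   -17.68683496 105.7688653    2.82671086
  66.23753536 -59.08766251] [[ 8.91969475e-01  4.52095623e-01 -6.14406296e-05]
 [ 4.52095478e-01 -8.91969284e-01 -6.89737461e-04]
 [-3.66630441e-04  5.87447731e-04 -9.99999760e-01]]
[[ 0.452 -0.851 -0.267  0.533]
 [-0.892 -0.431 -0.137 -0.065]
 [ 0.001  0.3   -0.954  0.475]
 [ 0.     0.     0.     1.   ]] 60.64975277091597
screw_a_grip 0.78 [0.121 0.424] [0.5586 0.0037 0.1   ]
screw_b_grip 0.57 [0.381 0.704] [ 0.5359 -0.1882  0.1   ]
fixed_foot 0.79 [0.058 0.659] [ 0.6451 -0.1005  0.076 ]
vial_center 0.57 [0.245 0.569] [ 0.5511 -0.0913  0.076 ]
bubble_center 0.47 [0.277 0.585] [ 0.5432 -0.1066  0.076 ]
```

View pics/4.png

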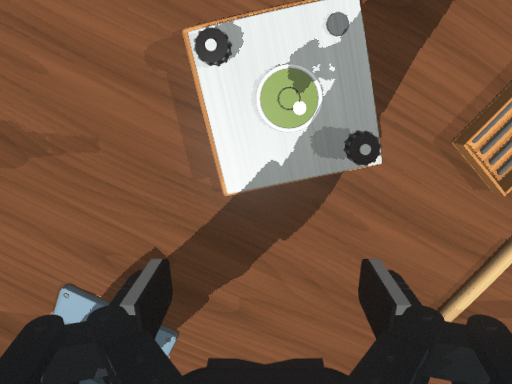

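The wrist view shows knob A at (212,45), knob B at (363,149), the boss at (338,23), the ring at (289,98) and the bubble at (299,108). I'll turn these into metric values.

```bash
cat >> h.py <<'E'
def bub(im,cal,guess=(289,98),r=32):
    """bubble and disc centroid px"""
    hsv=cv2.cvtColor(im,cv2.COLOR_BGR2HSV).astype(int)
    disc=np.zeros(im.shape[:2],np.uint8);cv2.circle(disc,guess,r,1,-1)
    green=((hsv[...,1]>80)&(hsv[...,0]>25)&(hsv[...,0]<50)&(disc>0)).astype(np.uint8)
    hull=cv2.convexHull(cv2.findNonZero(green)); (dx,dy),_=cv2.minEnclosingCircle(hull)
    e=cv2.fitEllipse(hull)
    ins=np.zeros_like(disc);cv2.ellipse(ins,(e[0],(e[1][0]-5,e[1][1]-5),e[2]),1,-1)
    w=((hsv[...,1]<70)&(hsv[...,2]>130)&(ins>0)).astype(np.uint8)
    n,l,st,ce=cv2.connectedComponentsWithStats(w)
    k=1+np.argmax(st[1:,4]) if n>1 else None
    return e, None if k is None else (ce[k],st[k,4])
def px(p): return (p[1]/384,p[0]/512)
E
python3 - <<'E'
from h import *
cal=get_calibration('wrist');im=cv2.imread('pics/4.png')
e,b=bub(im,cal);print(e,b)
A=onz('wrist',px((212,45)),.112,cal);B=onz('wrist',px((363,149)),.112,cal);F=onz('wrist',px((338,23)),.076,cal)
V=onz('wrist',px(e[0]),.076,cal);b=onz('wrist',px(b[0]),.076,cal)
for x in (A,B,F,V,b,(A+B)/2):print(np.round(x,4))
print(np.linalg.norm((A-B)[:2]),np.linalg.norm((A-F)[:2]),np.linalg.norm((B-F)[:2]))
d=(b-V)[:2]
u=(B-A)[:2];u/=np.linalg.norm(u);n=np.array([u[1],-u[0]])
m=((A+B)/2)[:2]; n*=np.sign(-(F[:2]-m)@n); # away from foot
a=(n-u)/2**.5;bb=(n+u)/2**.5
print('a,b comps mm',1e3*d@a,1e3*d@bb,'cw rad',-1e3*d@a/6.4,-1e3*d@bb/6.4,'dirs',a,bb)
E
```

```text
((288.7328186035156, 97.78821563720703), (56.69575500488281, 58.55954360961914), 7.299823760986328) (array([299.2721519 , 107.58227848]), np.int32(158))
[0.5567 0.0071 0.112 ]
[ 0.5345 -0.188   0.112 ]
[ 0.6446 -0.1016  0.076 ]
[ 0.5462 -0.0907  0.076 ]
[ 0.542 -0.107  0.076]
[ 0.5456 -0.0905  0.112 ]
0.19635880998683652 0.1397661272833138 0.14001907320098617
a,b comps mm -10.122179613692305 13.484699881413938 cw rad 1.5815905646394226 -2.1069843564709276 dirs [-0.62280074  0.78238049] [-0.78238049 -0.62280074]
```

Geometry is consistent (140/140/196 mm against 140/140/198 nominal). Screw A needs 1.58 rad clockwise and screw B 2.11 rad anticlockwise. Approaching A with the jaws pre-rotated.

```bash
python3 -m jog '0.75 15 15 -20 0.18; 0.75 30 30 -40 0.36; 0.75 45 45 -60 0.54; 0.75 60 60 -80 0.72; 0.75 75 80 -100 0.9; 0.75 85 95 -110 1.08; 0.75 93 107 -120 1.26; 0.75 93 107 -140 1.44; 0.75 93 107 -160 1.6; 0.75 93 107 -180 1.6; 0.75 93 107 -180 1.6'
python3 - <<'E'
from h import *
s=sensors.state();print(s['joints'])
cal=get_calibration('wrist');im=get_image('wrist')
for n in ('screw_a_grip',):
    for r in place_of('wrist',n)[:3]: print(n,round(r['p'],2),np.round(r['at'],3),np.round(onz('wrist',r['at'],.099,cal),4))
cv2.imwrite('pics/5.png',im)
E
```

```text
time: 4.05
tool_pos: [0.5562, 0.0069, 0.1688]
ee_rot: [[-0.475, 0.88, -0.003], [0.88, 0.475, -0.0], [0.001, -0.003, -1.0]]
ft_force: [-0.3, -0.5, -0.4]
opening: 0.0642
[ 19.3326454   31.58708348 -32.64909177 104.78762414  21.59154496
  50.0871576    4.79570903]
screw_a_grip 0.71 [0.568 0.516] [0.5546 0.0099 0.099 ]
```

View pics/5.png

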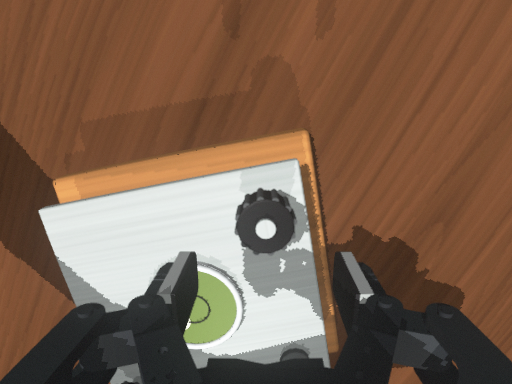

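Knob A sits at (265,222), centred between the fingers. Descend and close.

```bash
python3 -m jog '0.75 -1 1 -35 0; 0.75 -1 1 -60 0; 0.75 -1 1 -69 0; 0.75 -1 1 -69 0; 0.3 -1 1 -69 0; 0.3 -1 1 -69 0; 0.3 -1 1 -69 0; 0.3 -1 1 -69 0' 40
```

```text
time: 5.15
tool_pos: [0.5566, 0.0082, 0.102]
ee_rot: [[-0.478, 0.878, 0.001], [0.878, 0.478, -0.001], [-0.001, 0.0, -1.0]]
ft_force: [-1.4, -1.2, 6.6]
opening: 0.0351
```

```bash
python3 -m jog '0.3 0 0 0 -0.17; 0.3 0 0 0 -0.34; 0.3 0 0 0 -0.51; 0.3 0 0 0 -0.68; 0.3 0 0 0 -0.85; 0.3 0 0 0 -1.02; 0.3 0 0 0 -1.19; 0.3 0 0 0 -1.36; 0.3 0 0 0 -1.5; 0.3 0 0 0 -1.58; 0.3 0 0 0 -1.58; 0.3 0 0 0 -1.58'; python3 -m jog '0.75 0 0 0 0; 0.75 0 0 0 0; 0.75 0 0 0 0; 0.75 0 0 20 0; 0.75 0 0 60 0;0.75 -30 -30 110 0;0.75 -60 -60 160 0;0.75 -90 -90 210 0;0.75 -92 -108 250 0;0.75 -92 -108 250 0;0.75 -92 -108 250 0;0.75 -92 -108 250 0;0.75 -92 -108 250 0'
cat > m.py <<'E'
from h import *
import sys
cal=get_calibration('wrist');im=get_image('wrist')
def best(n):
    r=place_of('wrist',n); return r[0]
g=best('vial_center')
e,b=bub(im,cal,(int(g['at'][1]*512),int(g['at'][0]*384)),34);print(e,b,g)
V=onz('wrist',px(e[0]),.076,cal);b=onz('wrist',px(b[0]),.076,cal);d=(b-V)[:2]
print('V',V,'d mm',d*1e3,'cw a,b rad',-1e3*d@[-.6228,.7824]/6.4,-1e3*d@[-.7824,-.6228]/6.4)
s=sensors.state();print(s['time'],s['joints'][6])
cv2.imwrite('pics/%s.png'%sys.argv[1],im)
E
python3 m.py 6
```

```text
time: 6.65
tool_pos: [0.5573, 0.0075, 0.1028]
ee_rot: [[0.883, 0.47, 0.002], [0.47, -0.883, -0.001], [0.001, 0.002, -1.0]]
ft_force: [-3.4, -2.6, 11.7]
opening: 0.0348
time: 8.28
tool_pos: [0.464, -0.0989, 0.3502]
ee_rot: [[0.882, 0.471, -0.002], [0.471, -0.882, 0.0], [-0.002, -0.001, -1.0]]
ft_force: [0.6, -0.1, 0.3]
opening: 0.064
((291.9450378417969, 98.54349517822266), (56.52264404296875, 58.515933990478516), 10.397712707519531) (array([293.16875, 110.4625 ]), np.int32(160)) {'at': [0.2552, 0.5719], 'p': 0.74}
V [ 0.5463601  -0.09087236  0.076     ] d mm [-11.24173257  -7.96855941] cw a,b rad -0.11980471281887219 -2.149742243418651
8.375 -56.215005930504795
```

View pics/6.png

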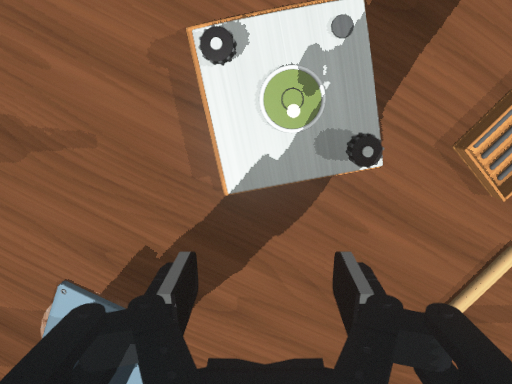

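Screw A is done: bubble at (293,110), ring at (292,98.5), residual along A only 0.12 rad. Screw B still needs about 2.13 rad anticlockwise.

```bash
python3 -m jog '0.75 25 -30 -40 0; 0.75 50 -60 -90 0; 0.75 71 -88 -140 0; 0.75 71 -88 -180 0; 0.75 71 -88 -180 0; 0.75 71 -88 -215 0; 0.75 71 -88 -240 0; 0.75 71 -88 -248 0; 0.75 71 -88 -248 0; 0.3 71 -88 -248 0; 0.3 71 -88 -248 0; 0.3 71 -88 -248 0; 0.3 71 -88 -248 0' 40
```

```text
time: 10.0
tool_pos: [0.5361, -0.1885, 0.1042]
ee_rot: [[0.883, 0.47, 0.002], [0.47, -0.883, -0.001], [0.001, 0.002, -1.0]]
ft_force: [1.4, -3.7, 5.5]
opening: 0.035
```

```bash
python3 -m jog '0.3 0 0 0 0.17; 0.3 0 0 0 0.34; 0.3 0 0 0 0.51; 0.3 0 0 0 0.68; 0.3 0 0 0 0.85; 0.3 0 0 0 1.02; 0.3 0 0 0 1.19; 0.3 0 0 0 1.36; 0.3 0 0 0 1.53; 0.3 0 0 0 1.7; 0.3 0 0 0 1.87; 0.3 0 0 0 2.04; 0.3 0 0 0 2.12; 0.3 0 0 0 2.12; 0.3 0 0 0 2.12'; python3 -m jog '0.75 0 0 0 0; 0.75 0 0 0 0; 0.75 0 0 0 0; 0.75 0 0 20 0; 0.75 0 0 60 0;0.75 -20 20 100 -0.18;0.75 -40 40 150 -0.36;0.75 -60 65 200 -0.54;0.75 -71 88 248 -0.72;0.75 -71 88 248 -0.9;0.75 -71 88 248 -1.08;0.75 -71 88 248 -1.26;0.75 -71 88 248 -1.44;0.75 -71 88 248 -1.62;0.75 -71 88 248 -1.8;0.75 -71 88 248 -1.98;0.75 -71 88 248 -2.12;0.75 -71 88 248 -2.12;0.75 -71 88 248 -2.12;0.75 -71 88 248 -2.12'
python3 m.py 7
```

```text
time: 11.88
tool_pos: [0.5337, -0.1889, 0.103]
ee_rot: [[-0.861, 0.509, -0.003], [0.509, 0.861, -0.002], [0.002, -0.003, -1.0]]
ft_force: [-3.9, -5.2, 4.6]
opening: 0.0347
time: 14.38
tool_pos: [0.4642, -0.0995, 0.3515]
ee_rot: [[0.882, 0.472, 0.0], [0.472, -0.882, 0.0], [0.0, 0.0, -1.0]]
ft_force: [0.8, 0.7, 0.5]
opening: 0.064
((291.110107421875, 99.36858367919922), (56.28140640258789, 58.43297576904297), 11.285622596740723) (array([290.12345679,  99.33950617]), np.int32(162)) {'at': [0.2583, 0.5705], 'p': 0.72}
V [ 0.54602928 -0.09119417  0.076     ] d mm [-0.52423396  1.03736436] cw a,b rad -0.17783231022400345 0.03686091749043904
14.475 -59.649673455444095
```

View pics/7.png

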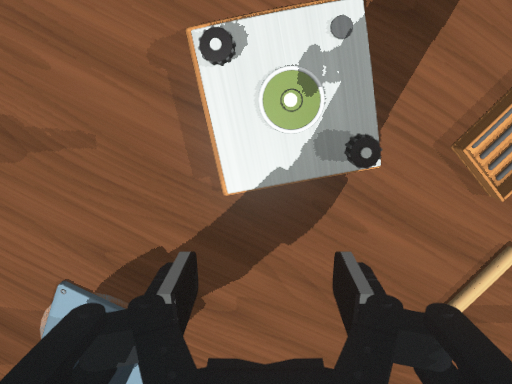

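The bubble at (290,99) is inside the ring centred at (291,99), about 1.2 mm off. I'll wait for it to settle, re-measure, then hand in.

```bash
python3 -m jog '0.75 0 0 0 0;0.75 0 0 0 0;0.75 0 0 0 0;0.75 0 0 0 0;0.75 0 0 0 0;0.75 0 0 0 0;0.75 0 0 0 0;0.75 0 0 0 0;0.75 0 0 0 0;0.75 0 0 0 0;0.75 0 0 0 0;0.75 0 0 0 0'; python3 m.py 8 | tee o
python3 - <<'E'
import re
from workcell import ticket
d=[float(x) for x in re.search(r'd mm \[(.*?)\]',open('o').read()).group(1).split()]
if (d[0]**2+d[1]**2)**.5<2.5: print(ticket.hand_in())
E
```

```text
time: 15.98
tool_pos: [0.4643, -0.0996, 0.3513]
ee_rot: [[0.882, 0.47, -0.0], [0.47, -0.882, 0.0], [-0.0, -0.0, -1.0]]
ft_force: [0.5, 0.7, -0.5]
opening: 0.0641
((290.956298828125, 99.24173736572266), (56.34159469604492, 58.30745315551758), 10.681270599365234) (array([289.96341463,  99.34146341]), np.int32(164)) {'at': [0.2505, 0.5752], 'p': 0.55}
V [ 0.54602548 -0.09117244  0.076     ] d mm [-0.65426857  0.9721496 ] cw a,b rad -0.18251379842590432 0.014617974811575611
16.075 -59.705102318423236
the job is handed in; nothing more can be done
None
```

The plate is level and the job is handed in. I turned screw A about 1.58 rad clockwise and screw B about 2.12 rad anticlockwise, one grasp each, then released both and raised the arm clear.

- **Bubble:** two wrist-camera checks 1.6 s apart both put it about 1.2 mm from the middle of the ring (limit 4.2 mm). It had stopped moving. By the stated 8.7 mm per degree, that is about 0.14° of tilt.
- **Arm:** it ended about 0.35 m above the bench, touching nothing. The wrist-force readings stayed below about 13 N. The gripper did not come near the glass.
- **Bystanders:** the arm did not go near the bronze, hammer, jar or tray, but I did not re-measure their positions at the end.
- **Time:** about 16 s of the 64 s allowed.

No check failed or disagreed.

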